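# Set up a pipette check on the balance

## Robot

A 6-joint arm with a two-finger parallel gripper is mounted at the origin on a cart in front of the work surface, level with it; the furniture and walls round the work are solid. World frame = base frame: x ahead of the robot, y to its left, z up, the work surface at z = 0. Lengths are in m, angles in rad, forces in N, time in s.
With the tool pointing down it reaches from about 0.325 to 0.85 m from the base axis. Payload 15.5 kg.
Tool frame: the origin (TCP) lies at the very end of the fingers, on their centre line; the grasp point (between the pads) lies 19 mm behind it; z points along the fingers, y is the line along which they close (so a half turn about z gives the same grasp; the last joint's range is limited). The gripper opens to 91 mm and grips with 3 to 60 N. Pads are 32 mm wide; open, the fingers measure 118 mm over their backs; the gripper's body (76 mm by 178 mm) begins 60 mm behind the grasp point.
Start: joints at [1.143, 0.494, 1.345, -0, 1.302, -0.096], TCP at [0.204, 0.591, 0.214] pointing down, gripper open.
Joint ranges: [-2.91, 2.91], [-0.82, 2.16], [0.22, 2.67], [-1.22, 4.37], [0.12, 2.79], [-3.08, 3.08]. Speed limits (rad/s): [1.89, 1.89, 2.57, 3.01, 3.01, 3.01].

## Interface

Orientations are given as a unit quaternion [w, x, y, z].
In Python, from station import r gives the robot as it stands.
- The arm moves only by the tool step_arm, never from a script. Its argument "plan" is one flat list of numbers, 7 for each row, row after row: the turn, a rotation vector about the tool's x, y, z in degrees, then the shift along the tool's x, y, z in mm, then the opening in per cent of the stroke, from 0 (shut) to 100 (fully open). In form: [ax, ay, az, x, y, z, gripper, ax, ay, az, x, y, z, gripper, ...]. A call has 1 to 8 rows; each row shifts and turns the commanded pose from where the row before left it, along the tool's axes as they then stand; what a row does not reach is not made up. A row lasts 1/10 s, in which the tool goes at most 50 mm and 8.59 degrees, less where a joint would pass 70% of its speed; a pose out of reach is approached as far as the arm can. A call with a gripper value outside its range is refused whole. The fingers move at their own pace and stop on an object; "grip_force" is the grip in N (left out, the last holds). Time passes only in rows, so rows that do not move let the fingers close. It gives the time, the measured TCP pose, the force, the opening and the grip force at its end, in the units of the state.
- r.observe(): the state, without advancing time (a new reading comes with each control period).
- r.snapshot(name): name is "side" or "top" or "wrist"; returns a dict with "pixels" (384x512x3 uint8, blue, green, red), "fx", "fy", "cx", "cy" (pixels), "extrinsics" (4x4, takes a point from camera to world coordinates). Camera axes: x right, y down, z forward; pixel columns grow to the right and rows downward; lengths in m; the calibration is good to about 2 mm. A picture is of the moment at which its call begins. There is no depth.
- r.close_job(): hands the job in; it is judged then, once.
The state is a dict: "clock": time; "joint_positions": joint angles; "joint_velocities": joint speeds; "joint_torque": joint torques, N m; "eef_pos": TCP position; "tool_rot": TCP orientation; "wrist_force": force on the tool from outside, world axes, zero at the start; "ft_torque": the same for the moment, N m; "finger_gap": opening from 0.0 (shut) to 1.0 (fully open); "finger_force": force on a finger pad.
Only numpy, scipy, OpenCV 4.12 (cv2) and the standard library are available. Lean on these libraries where they do the work, as an engineer would, in place of code of your own. Each camera call takes 0.05 s, during which the arm holds its last target. There are 200 camera calls.

## Task

Get the balance ready for a pipette check: stand the small empty white beaker from the front of the worktop upright in the middle of the balance pan and let go of it; then draw the blue pipette out of its sloping stand, turn it upright with the tip down, and finish while holding it still in the gripper with its tip about two centimetres above the middle of the beaker's mouth. Do not touch the beaker or the balance with the pipette, and leave the green-lidded pot and the small white bottle where they stand.

Things in the scene. Friction and masses are not known exactly. Their poses are not given: they have to be found in the camera images.
- beaker: Empty plain white plastic beaker, 68 tall, 55 across its rolled rim, 48 across the wall, 46 across the foot, 60 g give or take a quarter. Origin: centre of its underside, z up through the mouth. It stands on the worktop; its yaw does not matter.
- beaker_rim (a point): Centre of the beaker's mouth, level with the rim, 68 above its underside. The mouth is about 45 wide inside.
- pan_top (a point): Centre of the upper face of the balance pan, a round flat steel plate 100 across, about 50 above the worktop, clear of everything round it, at the back half of the balance. The point sinks with the pan; z up.
- pan (a joint): Sinking of the sprung balance pan, m: 0 empty, grows downward, stop at 0.007; about 150 N/m, so the beaker alone sinks it 3 to 5 mm.
- stand: Pipette stand, fixed to the worktop: grey base plate 150 by 95 and 12 thick, with a grey and white square sleeve that leans 40 degrees from vertical toward the stand's own -x (roughly toward the robot). Origin: centre of the underside of the base, z up. Side cheeks 31 across outside (y). Nothing stands above the sleeve's mouth except the pipette.
- stand_mouth (a point): Centre of the upper end of the sleeve, 123 above the worktop. The hole is 21 square and 52 deep along the slope, open below; its axis is the stored pipette's axis.
- pipette: Pipette, 199 long, 90 g, balance point 115 from the tip. Origin: point of the tip; z along it to the plunger. Yellow tip (0 to 32), grey nose (to 52), white round shaft 18 across (to 122), blue oblong handle (to 186; 26 along y, 28 along x), red cap 19 across (to 199). Starts in the sleeve, handle on its mouth, leaning 40 degrees, y level; pulls freely along z; shaft free after 75, tip after 125.
- pipette_grip (a point): Point on the pipette's axis in the blue handle, 165 from the tip: a good place to grip, across the 26 mm sides (along the pipette's y). 43 of bare handle lie between it and the sleeve, 34 of handle and cap lie above it.
- green_pot: Bystander: small white pot with green lid, 46 across, 50 tall, loose on the worktop. Origin: centre of its underside.
- bottle: Bystander: small white bottle with white ribbed cap, 38 across, 71 tall, loose on the worktop. Origin: centre of its underside.
- balance: The balance: a low white box, 210 by 170, 33 high, fixed to the worktop, display and keys at the front, pan centre 30 behind its middle. Origin: centre of its underside, z up, +x from the display to the back.
Not all that is in view belongs to the job. What is shaped like the beaker but red is not meant.

How it is judged:
By the outcome, as a careful person would: the job done as asked, in the order asked, and still so for the second after the job is handed in, while the arm keeps its last pose, push and grip.
It also fails if it takes over 64 s, if anything falls off the work surface, if the arm or the gripper's body presses on something with over 40 N, if the wrist force passes 120 N, or if a joint passes its speed limit or range.

## Working session

There is one attempt and no reset: what is moved stays moved. The work goes in short steps, Python scripts to look and compute and a tool call to move; the robot and the scene stay as the last step left them, time stands still between calls to the robot, and variables do not carry over. Pictures are saved under pics/ and viewed, at most 10 in all, crops included, and the job is handed in when it is done.

Besides the shell and the picture viewer there is one more tool, called after "Request:" in YAML: its name, and indented under it one key for each argument. step_arm: Moves the arm, as the interface text tells. Its arguments: {"type":"object","properties":{"plan":{"type":"array","items":{"type":"number"}},"grip_force":{"type":"number"}},"required":["plan"]}

```bash
ls; mkdir -p pics
python3 - <<'E'
from station import r
import cv2, numpy as np
for n in ["side","top"]:
    s=r.snapshot(n); cv2.imwrite(f"pics/{n}0.png",s["pixels"]); np.savez(f"{n}0.npz",**s)
    print(n,s["fx"],s["fy"],s["cx"],s["cy"],np.round(s["extrinsics"],3).tolist())
print(r.observe())
E
```

```text
pics
side 370.5933301126598 370.5933301126598 258.18258917766684 192.43198000630332 [[-0.955, -0.184, 0.234, 0.344], [-0.297, 0.53, -0.794, 0.667], [0.022, -0.828, -0.561, 0.588], [0.0, 0.0, 0.0, 1.0]]
top 447.7436751844774 447.7436751844774 248.75768600436518 190.39453580815675 [[0.01, -0.993, 0.117, 0.398], [-1.0, -0.007, 0.029, -0.013], [-0.028, -0.117, -0.993, 1.218], [0.0, 0.0, 0.0, 1.0]]
{'clock': 0.1, 'joint_positions': array([ 1.14351055e+00,  4.94150485e-01,  1.34607927e+00,  1.53144457e-05,
        1.30249997e+00, -9.55432336e-02]), 'joint_velocities': array([-0.00253584, -0.00146855, -0.00182323,  0.00099069,  0.00127093,
        0.00035487]), 'joint_torque': array([ 2.03906493e-03, -8.80244565e+01, -3.82550919e+01,  7.06758094e-02,
        4.82362043e-02, -1.23783766e-04]), 'eef_pos': array([0.2034289 , 0.59059686, 0.21337617]), 'tool_rot': array([-1.54067985e-04,  1.65113688e-01,  9.86274377e-01, -5.47312670e-04]), 'wrist_force': array([ 0.24607901, -0.85707539, -0.34147844]), 'ft_torque': array([-0.063395  ,  0.00632693, -0.02057119]), 'finger_force': 0.0, 'finger_gap': 0.9977394678307757}
```

View pics/top0.png

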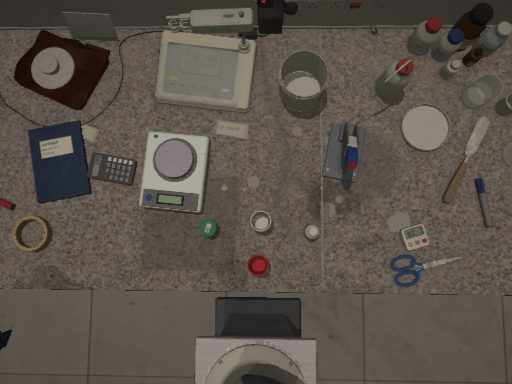

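View pics/side0.png

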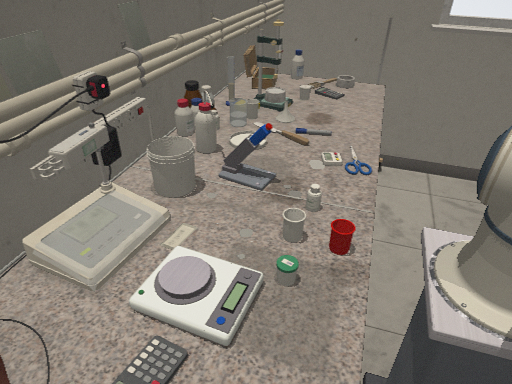

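```bash
cat > h.py <<'E'
import numpy as np, cv2
def ray(s,u,v):
    E=s["extrinsics"]; d=E[:3,:3]@np.array([(u-s["cx"])/s["fx"],(v-s["cy"])/s["fy"],1]); return E[:3,3],d
def atz(s,u,v,z):
    o,d=ray(s,u,v); return o+d*(z-o[2])/d[2]
def proj(s,P):
    E=s["extrinsics"]; p=(np.atleast_2d(P)-E[:3,3])@E[:3,:3]
    return np.c_[p[:,0]/p[:,2]*s["fx"]+s["cx"],p[:,1]/p[:,2]*s["fy"]+s["cy"]]
def tri(obs):
    A=np.zeros((3,3));b=np.zeros(3)
    for s,u,v in obs:
        o,d=ray(s,u,v); d=d/np.linalg.norm(d); M=np.eye(3)-np.outer(d,d); A+=M;b+=M@o
    return np.linalg.solve(A,b)
E
python3 - <<'E'
import numpy as np,cv2
t=cv2.imread("pics/top0.png"); s=cv2.imread("pics/side0.png")
a=cv2.resize(t[115:285,135:375],None,fx=3.33,fy=3.33,interpolation=cv2.INTER_CUBIC)
b=cv2.resize(s[110:290,130:370],None,fx=3.33,fy=3.33,interpolation=cv2.INTER_CUBIC)
cv2.imwrite("pics/tz.png",a);cv2.imwrite("pics/sz.png",b)
E
```

```text
(no output)
```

View pics/tz.png

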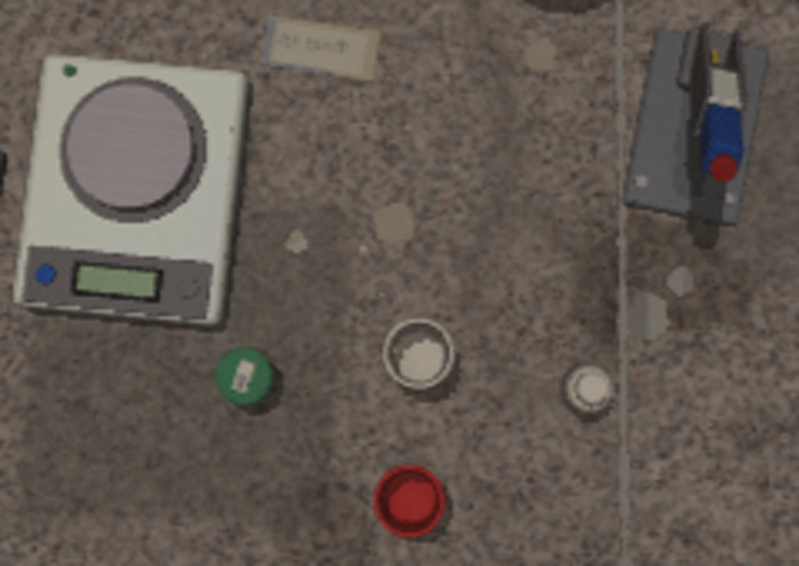

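View pics/sz.png

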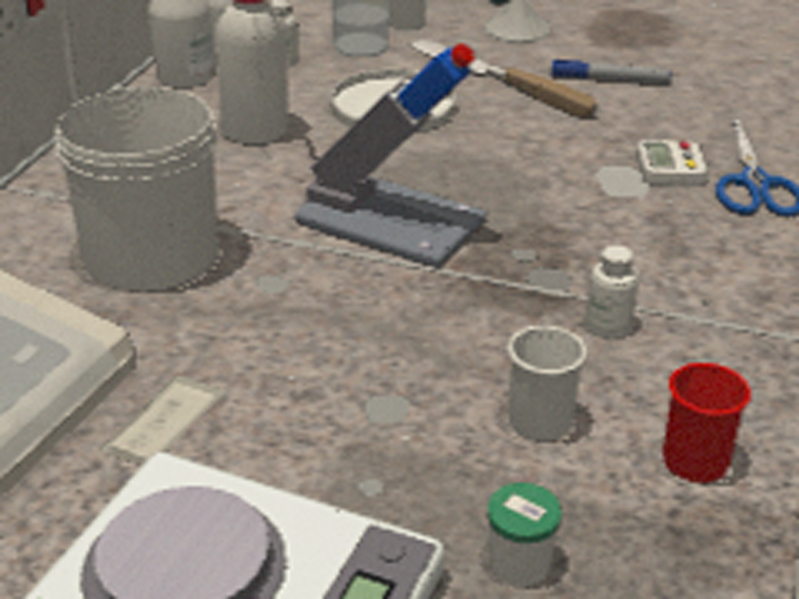

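Run:
```python
from h import *
T=dict(np.load("top0.npz"));S=dict(np.load("side0.npz"))
t=lambda u,v:((u+.5)/3.33-.5+135,(v+.5)/3.33-.5+115)
s=lambda u,v:((u+.5)/3.33-.5+130,(v+.5)/3.33-.5+110)
P=lambda n,x:print(n,np.round(x,4))
P("pan",atz(T,*t(129,144.5),.05)); P("pan s",atz(S,*s(183,543),.05)); P("pan tri",tri([(T,*t(129,144.5)),(S,*s(183,543))]))
P("beaker",atz(T,*t(419,355),.068));P("beaker s",atz(S,*s(547,351),.068));P("tri",tri([(T,*t(419,355)),(S,*s(547,351))]))
P("pot",atz(T,*t(244,376),.05));P("bottle",atz(T,*t(590,388),.071));P("red",atz(T,*t(410,501),.068))
P("cap tri",tri([(T,*t(724,167)),(S,*s(462,55))]))
c=[atz(T,*t(*p),.012) for p in [(657,30),(767,48),(735,224),(626,204)]]
P("base",c);P("centre",np.mean(c,0));
d=(c[0]+c[1]-c[2]-c[3])[:2];y1=np.degrees(np.arctan2(*d[::-1]));P("yaw",y1);d=(c[0]+c[3]-c[1]-c[2])[:2];P("yaw2",np.degrees(np.arctan2(*d[::-1]))-90)
b=[atz(T,*t(*p),.033) for p in [(46,57),(246,72),(220,326),(14,304)]]
P("bal",np.mean(b,0));d=(b[0]+b[1]-b[2]-b[3])[:2];P("balyaw",np.degrees(np.arctan2(*d[::-1])))
```

```text
pan [0.621  0.2218 0.05  ]
pan s [0.621  0.2189 0.05  ]
pan tri [0.6201 0.2212 0.0526]
beaker [ 0.454  -0.0111  0.068 ]
beaker s [ 0.4554 -0.0075  0.068 ]
tri [ 0.455  -0.011   0.0654]
pot [0.4373 0.1258 0.05  ]
bottle [ 0.4298 -0.1418  0.071 ]
red [ 0.3429 -0.005   0.068 ]
cap tri [ 0.5827 -0.2245  0.1784]
base [[ 0.7262 -0.2054  0.012 ]
 [ 0.7112 -0.2952  0.012 ]
 [ 0.5651 -0.2664  0.012 ]
 [ 0.5809 -0.1786  0.012 ]]
centre [ 0.6459 -0.2364  0.012 ]
yaw -10.791
yaw2 -9.842
bal [0.5881 0.2222 0.033 ]
balyaw -4.8819
```

```bash
cat >> h.py <<'E'
from scipy.spatial.transform import Rotation as Ro
def go(ob,p,R=None):
    """print the whole shift (mm) in present tool axes and turn (deg) to reach p,R"""
    R0=Ro.from_quat(np.roll(ob["tool_rot"],-1)); d=R0.inv().apply(np.array(p)-ob["eef_pos"])*1000
    t=(R0.inv()*R).as_rotvec(degrees=True) if R is not None else np.zeros(3)
    print("shift",d.round(1),"turn",t.round(2),"at",ob["eef_pos"].round(4),"R",R0.as_matrix().round(3).tolist())
E
python3 - <<'E'
from h import *; from station import r
go(r.observe(),[.4545,-.010,.15],Ro.from_matrix(np.c_[[-.9456,.3255,0],[.3255,.9456,0],[0,0,-1]]))
E
```

```text
shift [-433.  -486.    63.9] turn [-0.06 -0.01 -0.01] at [0.2034 0.5906 0.2134] R [[-0.945, 0.326, -0.0], [0.326, 0.945, -0.001], [0.0, -0.001, -1.0]]
```

Request:
step_arm:
  plan: [0, 0, 0, -27, -30, 3, 100, 0, 0, 0, -27, -30, 3, 100, 0, 0, 0, -27, -30, 3, 100, 0, 0, 0, -27, -30, 3, 100, 0, 0, 0, -27, -30, 3, 100, 0, 0, 0, -27, -30, 3, 100, 0, 0, 0, -27, -30, 3, 100, 0, 0, 0, -27, -30, 3, 100]

```text
clock: 0.9
eef_pos: [0.3298, 0.2921, 0.1897]
tool_rot: [-0.0, 0.165, 0.986, -0.0]
wrist_force: [0.6, 0.4, 0.2]
finger_gap: 1.002
finger_force: 0.0
```

Request:
step_arm:
  plan: [0, 0, 0, -27, -30, 3, 100, 0, 0, 0, -27, -30, 3, 100, 0, 0, 0, -27, -30, 3, 100, 0, 0, 0, -27, -30, 3, 100, 0, 0, 0, -27, -30, 3, 100, 0, 0, 0, -27, -30, 3, 100, 0, 0, 0, -27, -30, 3, 100, 0, 0, 0, 0, 0, 0, 100]

```text
clock: 1.7
eef_pos: [0.4416, 0.0299, 0.1686]
tool_rot: [0.0, 0.167, 0.986, -0.0]
wrist_force: [0.3, 1.0, 0.9]
finger_gap: 0.995
finger_force: 0.0
```

Run:
```python
from h import *; from station import r
s=r.snapshot("wrist"); np.savez("w1.npz",**s); cv2.imwrite("pics/w1.png",s["pixels"])
go(r.observe(),[.4545,-.010,.15]); print(s["extrinsics"].round(3).tolist(),proj(s,[[.4545,-.010,.068],[.4545,-.010,0]]))
```

```text
shift [-27.  -34.8  18.6] turn [0. 0. 0.] at [0.4405 0.0317 0.1686] R [[-0.944, 0.329, -0.0], [0.329, 0.944, -0.0], [0.0, -0.0, -1.0]]
[[0.329, 0.904, 0.273, 0.364], [0.944, -0.315, -0.097, 0.058], [-0.001, 0.29, -0.957, 0.34], [0.0, 0.0, 0.0, 1.0]] [[218.95819373 213.56307174]
 [225.17418338 193.15730575]]
```

View pics/w1.png

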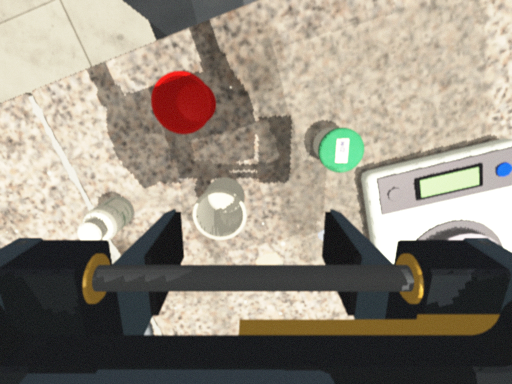

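The wrist view shows the beaker rim centred at about (219, 214), as predicted (219, 213.6), so the estimate stands.

Request:
step_arm:
  plan: [0, 0, 0, -14, -17, 10, 100, 0, 0, 0, -13, -18, 10, 100, 0, 0, 0, 0, 0, 25, 100, 0, 0, 0, 0, 0, 30, 100, 0, 0, 0, 0, 0, 30, 100, 0, 0, 0, 0, 0, 25, 100, 0, 0, 0, 0, 0, 17, 100, 0, 0, 0, 0, 0, 0, 100]

```text
clock: 2.55
eef_pos: [0.4525, -0.0073, 0.0204]
tool_rot: [-0.002, 0.165, 0.986, 0.0]
wrist_force: [-0.6, 0.3, 0.0]
finger_gap: 1.0
finger_force: 0.0
```

Request:
step_arm:
  plan: [0, 0, 0, 0, 0, 0, 70, 0, 0, 0, 0, 0, 0, 55, 0, 0, 0, 0, 0, 0, 40, 0, 0, 0, 0, 0, 0, 40, 0, 0, 0, 0, 0, 0, 40, 0, 0, 0, 0, 0, 0, 40, 0, 0, 0, 0, 0, 0, 40, 0, 0, 0, 0, 0, 0, 40]
  grip_force: 10

```text
clock: 3.35
eef_pos: [0.4542, -0.0085, 0.0221]
tool_rot: [0.0, 0.165, 0.986, -0.0]
wrist_force: [-0.2, -0.9, 5.7]
finger_gap: 0.574
finger_force: 10.0
```

Request:
step_arm:
  plan: [0, 0, 0, 0, 0, 0, 30, 0, 0, 0, 0, 0, 0, 30, 0, 0, 0, 0, 0, 0, 30, 0, 0, 0, 0, 0, 0, 30]

```text
clock: 3.75
eef_pos: [0.4542, -0.0084, 0.0221]
tool_rot: [0.0, 0.165, 0.986, -0.0]
wrist_force: [-1.0, -1.1, 6.3]
finger_gap: 0.571
finger_force: 10.0
```

Run:
```python
from h import *; from station import r
s=r.snapshot("wrist");t=r.snapshot("side"); 
im=np.hstack([s["pixels"][80:384,100:400],cv2.resize(t["pixels"][150:300,200:400],None,fx=2,fy=2,interpolation=2)[:300].copy() if 0 else cv2.resize(t["pixels"][148:300,200:400],(400,304),interpolation=2)])
cv2.imwrite("pics/g1.png",im)
go(r.observe(),[.4545,-.010,.022]); o=r.observe();print(o["finger_gap"],o["finger_force"],o["wrist_force"],o["ft_torque"])
```

```text
shift [-0.8 -1.4  0.1] turn [0. 0. 0.] at [ 0.4542 -0.0084  0.0221] R [[-0.945, 0.326, 0.0], [0.326, 0.945, -0.0], [-0.0, 0.0, -1.0]]
0.5719362311253255 10.000190216233023 [-0.16591256 -1.23352977  5.72562725] [-0.11262579  0.01827385  0.00155498]
```

View pics/g1.png

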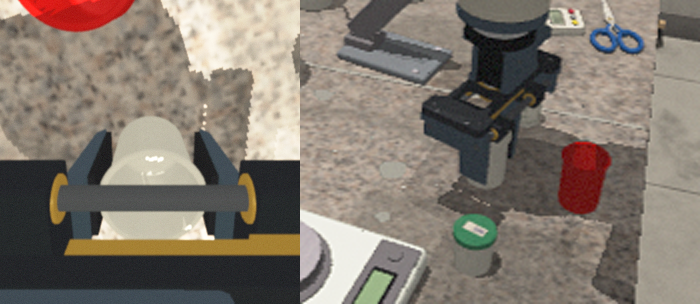

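The pads bear on the underside of the rolled rim (opening of 52 mm instead of 48, 6 N upward). I'll regrip 10 mm lower.

Request:
step_arm:
  plan: [0, 0, 0, 0, 0, 0, 80, 0, 0, 0, 0, 0, 0, 80, 0, 0, 0, -1, -1, 5, 80, 0, 0, 0, 0, 0, 5, 80, 0, 0, 0, 0, 0, 0, 80, 0, 0, 0, 0, 0, 0, 50, 0, 0, 0, 0, 0, 0, 30, 0, 0, 0, 0, 0, 0, 30]

```text
clock: 4.65
eef_pos: [0.4547, -0.0096, 0.012]
tool_rot: [0.0, 0.165, 0.986, -0.0]
wrist_force: [-0.4, -0.4, -0.3]
finger_gap: 0.578
finger_force: 10.1
```

Request:
step_arm:
  plan: [0, 0, 0, 0, 0, 0, 30, 0, 0, 0, 0, 0, 0, 30, 0, 0, 0, 0, 0, 0, 30, 0, 0, 0, 0, 0, 0, 30, 0, 0, 0, 0, 0, 0, 30]

```text
clock: 5.15
eef_pos: [0.4547, -0.0096, 0.012]
tool_rot: [0.0, 0.165, 0.986, 0.0]
wrist_force: [-0.2, 0.4, 0.3]
finger_gap: 0.576
finger_force: 10.0
```

Request:
step_arm:
  plan: [0, 0, 0, 0, 0, -5, 30, 0, 0, 0, 0, 0, -15, 30, 0, 0, 0, 0, 0, -20, 30, 0, 0, 0, 0, 0, -25, 30, 0, 0, 0, 0, 0, -25, 30, 0, 0, 0, 0, 0, -10, 30, 0, 0, 0, 0, 0, 0, 30]

```text
clock: 5.85
eef_pos: [0.4554, -0.0097, 0.113]
tool_rot: [0.001, 0.165, 0.986, 0.0]
wrist_force: [0.0, 0.9, -0.8]
finger_gap: 0.572
finger_force: 10.0
```

Run:
```python
from h import *; from station import r
o=r.observe();print(o["finger_gap"],o["finger_force"],o["wrist_force"],o["ft_torque"])
go(o,[.621,.2205,.112])
t=r.snapshot("side");w=r.snapshot("wrist")
cv2.imwrite("pics/g2.png",np.hstack([w["pixels"][80:384,100:400],cv2.resize(t["pixels"][118:270,200:400],(400,304),interpolation=2)]))
```

```text
0.5723198488661674 10.000007128401194 [ 0.00898311  0.90348899 -0.82754225] [ 0.00380851 -0.00052645  0.00867677]
shift [-81.6 271.6   1.4] turn [0. 0. 0.] at [ 0.4554 -0.0097  0.113 ] R [[-0.945, 0.326, 0.003], [0.326, 0.945, -0.0], [-0.003, 0.0, -1.0]]
```

View pics/g2.png

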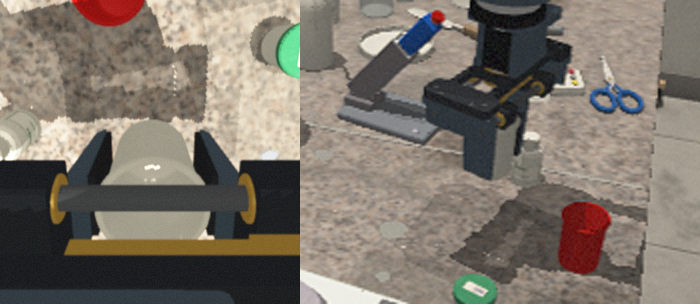

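The beaker is held upright between the fingers, clear of the worktop. Carrying it to the balance.

Request:
step_arm:
  plan: [0, 0, 0, -4, 12, 0, 30, 0, 0, 0, -8, 25, 0, 30, 0, 0, 0, -10, 34, 0, 30, 0, 0, 0, -11, 38, 0, 30, 0, 0, 0, -11, 38, 0, 30, 0, 0, 0, -11, 38, 0, 30, 0, 0, 0, -10, 36, 0, 30, 0, 0, 0, -9, 28, 0, 30]

```text
clock: 6.75
eef_pos: [0.6063, 0.2045, 0.1104]
tool_rot: [-0.001, 0.165, 0.986, -0.0]
wrist_force: [0.3, -0.1, -0.2]
finger_gap: 0.571
finger_force: 10.0
```

Request:
step_arm:
  plan: [0, 0, 0, -6, 16, 0, 30, 0, 0, 0, -2, 7, 0, 30, 0, 0, 0, 0, 0, 0, 30, 0, 0, 0, 0, 0, 0, 30]

```text
clock: 7.15
eef_pos: [0.62, 0.2204, 0.1112]
tool_rot: [-0.001, 0.165, 0.986, -0.0]
wrist_force: [-0.6, 0.2, -0.6]
finger_gap: 0.575
finger_force: 10.0
```

Run:
```python
from h import *; from station import r
o=r.observe();go(o,[.621,.2205,.066])
t=r.snapshot("top");w=r.snapshot("wrist");np.savez("w3.npz",**w)
print(proj(w,[[.621,.2205,.05]]))
cv2.imwrite("pics/g3.png",np.hstack([w["pixels"][0:384,60:460],cv2.resize(t["pixels"][120:216,130:230],(400,384),interpolation=2)]))
```

```text
shift [-1.   0.5 45.2] turn [0. 0. 0.] at [0.62   0.2204 0.1112] R [[-0.945, 0.326, -0.001], [0.326, 0.945, -0.001], [0.001, -0.001, -1.0]]
[[252.69187643 204.0117081 ]]
```

View pics/g3.png

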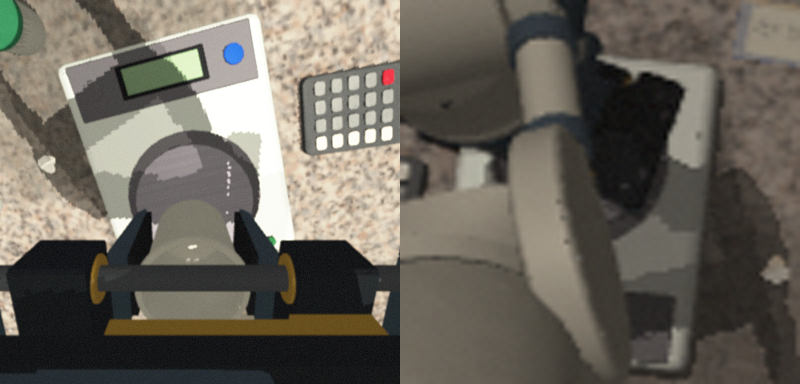

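Pan centre appears at about full-frame (254, 204), matching the prediction. Lowering.

Request:
step_arm:
  plan: [0, 0, 0, -1, 0, 10, 30, 0, 0, 0, 0, 0, 15, 30, 0, 0, 0, 0, 0, 12, 30, 0, 0, 0, 0, 0, 6, 30, 0, 0, 0, 0, 0, 4, 30, 0, 0, 0, 0, 0, 3, 30, 0, 0, 0, 0, 0, 2, 30, 0, 0, 0, 0, 0, 0, 30]

```text
clock: 8.05
eef_pos: [0.6218, 0.2206, 0.06]
tool_rot: [0.0, 0.165, 0.986, 0.0]
wrist_force: [-0.4, -0.3, -0.5]
finger_gap: 0.576
finger_force: 10.0
```

Request:
step_arm:
  plan: [0, 0, 0, 0, 0, 1, 30, 0, 0, 0, 0, 0, 0, 30, 0, 0, 0, 0, 0, 0, 30]

```text
clock: 8.35
eef_pos: [0.6218, 0.2205, 0.0591]
tool_rot: [0.0, 0.165, 0.986, 0.0]
wrist_force: [1.0, 0.2, -0.6]
finger_gap: 0.573
finger_force: 10.0
```

Request:
step_arm:
  plan: [0, 0, 0, 0, 0, 1, 30, 0, 0, 0, 0, 0, 1, 30, 0, 0, 0, 0, 0, 0, 30, 0, 0, 0, 0, 0, 0, 30]

```text
clock: 8.75
eef_pos: [0.6218, 0.2205, 0.0569]
tool_rot: [-0.0, 0.165, 0.986, 0.0]
wrist_force: [0.1, 0.2, 0.4]
finger_gap: 0.577
finger_force: 10.0
```

Request:
step_arm:
  plan: [0, 0, 0, 0, 0, 0, 60, 0, 0, 0, 0, 0, 0, 65, 0, 0, 0, 0, 0, 0, 75, 0, 0, 0, 0, 0, 0, 95, 0, 0, 0, 0, 0, 0, 95, 0, 0, 0, 0, 0, 0, 95]

```text
clock: 9.35
eef_pos: [0.6217, 0.2205, 0.0569]
tool_rot: [-0.0, 0.165, 0.986, 0.0]
wrist_force: [0.2, 0.6, -0.2]
finger_gap: 0.938
finger_force: 0.0
```

Request:
step_arm:
  plan: [0, 0, 0, 0, 0, -10, 95, 0, 0, 0, 0, 0, -20, 95, 0, 0, 0, 0, 0, -30, 95, 0, 0, 0, 0, 0, -40, 95, 0, 0, 0, 0, 0, -40, 95, 0, 0, 0, 0, 0, -30, 95, 0, 0, 0, 0, 0, 0, 95]

```text
clock: 10.05
eef_pos: [0.6238, 0.2211, 0.2326]
tool_rot: [0.004, 0.165, 0.986, 0.002]
wrist_force: [0.3, 0.9, -0.9]
finger_gap: 0.954
finger_force: 0.0
```

Run:
```python
from h import *; from station import r
w=r.snapshot("wrist");np.savez("w4.npz",**w);t=r.snapshot("side");np.savez("s4.npz",**t)
print(proj(w,[[.621,.2205,.046],[.6218,.2205,.114]]),proj(t,[[.621,.2205,.046],[.6218,.2205,.114]]))
cv2.imwrite("pics/g4.png",np.hstack([w["pixels"][60:360,60:460],cv2.resize(t["pixels"][190:340,120:320],(400,300),interpolation=2)]))
Rt=lambda a:None
xs=np.array([np.cos(np.radians(-10.4)),np.sin(np.radians(-10.4)),0]);u=-np.sin(np.radians(40))*xs+np.array([0,0,np.cos(np.radians(40))])
ys=np.array([-xs[1],xs[0],0]);R=Ro.from_matrix(np.c_[np.cross(ys,-u),ys,-u])
T=dict(np.load("top0.npz"));cap=atz(T,(724.5)/3.33+134.5,167.5/3.33+114.5,.178)
cap=cap+(.182-.178)/u[2]*u  # seen spot taken near cap centre
grip=cap-.034*u; print("cap",cap,"grip",grip,"u",u)
p0=grip-.019*u+.12*u; go(r.observe(),p0,R)
```

```text
[[250.4260348  167.2520683 ]
 [250.43985879 182.50216224]] [[184.41438684 274.71850462]
 [180.74430458 248.76103161]]
cap [ 0.579123   -0.22402853  0.182     ] grip [ 0.60061874 -0.22797374  0.15595449] u [-0.63222755  0.11603547  0.76604444]
shift [ -61.8 -440.7   -5.7] turn [ -2.96 -39.85  -8.27] at [0.6219 0.2205 0.2279] R [[-0.945, 0.326, 0.001], [0.326, 0.945, 0.0], [-0.001, 0.001, -1.0]]
```

View pics/g4.png

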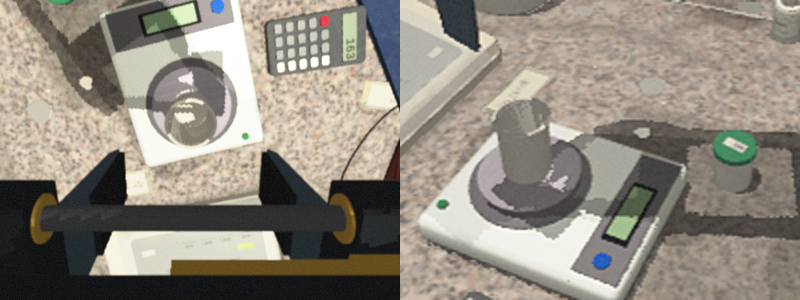

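The beaker stands upright and centred on the pan (rim at wrist (250, 182), predicted (250.4, 182.5)). Next, plan the swing to the pipette.

```bash
cat >> h.py <<'E'
xs=np.array([np.cos(np.radians(-10.4)),np.sin(np.radians(-10.4)),0]);u=-np.sin(np.radians(40))*xs+np.array([0,0,np.cos(np.radians(40))])
ys=np.array([-xs[1],xs[0],0]);RP=Ro.from_matrix(np.c_[np.cross(ys,-u),ys,-u]); grip=np.array([.6006,-.228,.156])
RU=Ro.from_matrix(np.c_[[-xs[0],-xs[1],0],ys,[0,0,-1]])
def rows(ob,p,R,n):
    """n even rows to p,R: turn (deg), shift (mm), in the tool axes at each row's start"""
    R0=Ro.from_quat(np.roll(ob["tool_rot"],-1)); rv=(R0.inv()*R).as_rotvec()/n; d=(np.array(p)-ob["eef_pos"])/n*1000
    for i in range(n): print(np.degrees(rv).round(2),R0.inv().apply(d).round(1)); R0=R0*Ro.from_rotvec(rv)
E
python3 - <<'E'
from h import *; from station import r
rows(r.observe(),grip+.101*u,RP,14)
E
```

```text
[-0.21 -2.85 -0.59] [ -4.4 -31.5  -0.4]
[-0.21 -2.85 -0.59] [ -4.1 -31.5  -0.3]
[-0.21 -2.85 -0.59] [ -3.8 -31.6  -0.2]
[-0.21 -2.85 -0.59] [ -3.5 -31.6  -0.2]
[-0.21 -2.85 -0.59] [ -3.2 -31.6  -0.1]
[-0.21 -2.85 -0.59] [ -2.8 -31.7  -0.1]
[-0.21 -2.85 -0.59] [ -2.5 -31.7  -0.1]
[-0.21 -2.85 -0.59] [ -2.2 -31.7  -0.1]
[-0.21 -2.85 -0.59] [ -1.9 -31.7  -0.1]
[-0.21 -2.85 -0.59] [ -1.6 -31.8  -0.1]
[-0.21 -2.85 -0.59] [ -1.2 -31.8  -0.2]
[-0.21 -2.85 -0.59] [ -0.9 -31.8  -0.2]
[-0.21 -2.85 -0.59] [ -0.6 -31.8  -0.3]
[-0.21 -2.85 -0.59] [ -0.3 -31.8  -0.4]
```

Request:
step_arm:
  plan: [-0.2, -2.8, -0.6, -4, -32, 0, 95, -0.2, -2.8, -0.6, -4, -32, 0, 95, -0.2, -2.8, -0.6, -4, -32, 0, 95, -0.2, -2.8, -0.6, -4, -32, 0, 95, -0.2, -2.8, -0.6, -3, -32, 0, 95, -0.2, -2.8, -0.6, -3, -32, 0, 95, -0.2, -2.8, -0.6, -3, -32, 0, 95, -0.2, -2.8, -0.6, -2, -32, 0, 95]

```text
clock: 10.95
eef_pos: [0.5718, -0.0333, 0.228]
tool_rot: [0.194, 0.12, 0.973, -0.019]
wrist_force: [0.6, 0.1, -0.2]
finger_gap: 0.95
finger_force: 0.0
```

Request:
step_arm:
  plan: [-0.2, -2.8, -0.6, -2, -32, 0, 95, -0.2, -2.8, -0.6, -2, -32, 0, 95, -0.2, -2.8, -0.6, -1, -32, 0, 95, -0.2, -2.8, -0.6, -1, -32, 0, 95, -0.2, -2.8, -0.6, -1, -32, 0, 95, -0.2, -2.8, -0.6, 0, -25, 0, 95, 0, 0, 0, 0, 0, 0, 95, 0, 0, 0, 0, 0, 0, 95]

```text
clock: 11.75
eef_pos: [0.5428, -0.1893, 0.2287]
tool_rot: [0.314, 0.089, 0.945, -0.025]
wrist_force: [0.6, 0.3, 1.2]
finger_gap: 0.951
finger_force: 0.0
```

Run:
```python
from h import *; from station import r
o=r.observe();go(o,grip+.101*u,RP)
w=r.snapshot("wrist");np.savez("w5.npz",**w);cv2.imwrite("pics/w5.png",w["pixels"])
print(proj(w,[grip+.034*u,grip,grip-.043*u]))
```

```text
shift [ -2.1 -27.6  -4.6] turn [ 0.23 -3.23 -0.45] at [ 0.5428 -0.1893  0.2287] R [[-0.786, 0.184, 0.59], [0.152, 0.983, -0.104], [-0.599, 0.008, -0.801]]
[[219.40839174 208.74253203]
 [223.18246001 198.30290415]
 [226.85276474 188.15030151]]
```

View pics/w5.png

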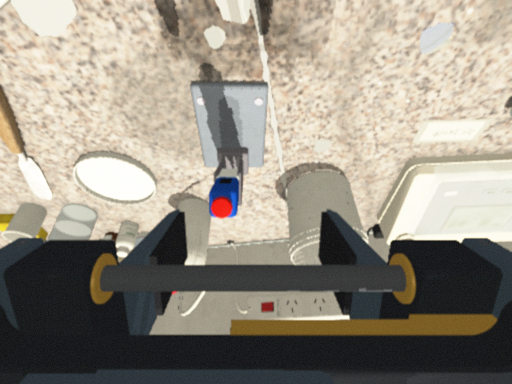

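Cap at (221, 208), predicted (219.4, 208.7): good to about 1 mm. Correct, then advance along the axis.

Request:
step_arm:
  plan: [0.1, -1.6, -0.2, -1, -13, -2, 95, 0.1, -1.6, -0.2, -1, -13, -2, 95, 0, 0, 0, 0, 0, 0, 95, 0, 0, 0, 0, 0, 0, 95]

```text
clock: 12.2
eef_pos: [0.5381, -0.214, 0.2337]
tool_rot: [0.341, 0.084, 0.936, -0.031]
wrist_force: [-0.6, -0.4, -0.1]
finger_gap: 0.947
finger_force: 0.0
```

Run:
```python
from h import *; from station import r
o=r.observe();go(o,grip-.019*u,RP)
```

```text
shift [  1.   -2.7 119.6] turn [0.08 0.03 0.05] at [ 0.5381 -0.214   0.2337] R [[-0.753, 0.179, 0.633], [0.137, 0.984, -0.115], [-0.643, 0.001, -0.766]]
```

Request:
step_arm:
  plan: [0, 0, 0, 0, -1.5, 15, 95, 0, 0, 0, 1, 0, 20, 95, 0, 0, 0, 0, 0, 20, 95, 0, 0, 0, 0, 0, 20, 95, 0, 0, 0, 0, 0, 20, 95, 0, 0, 0, 0, 0, 15, 95, 0, 0, 0, 0, 0, 9, 95, 0, 0, 0, 0, 0, 0, 95]

```text
clock: 13.0
eef_pos: [0.6179, -0.2294, 0.1516]
tool_rot: [0.332, 0.086, 0.939, -0.03]
wrist_force: [0.1, -0.1, 0.3]
finger_gap: 0.951
finger_force: 0.0
```

Request:
step_arm:
  plan: [0, 0, 0, 0, 0, 0, 60, 0, 0, 0, 0, 0, 0, 45, 0, 0, 0, 0, 0, 0, 35, 0, 0, 0, 0, 0, 0, 20, 0, 0, 0, 0, 0, 0, 10, 0, 0, 0, 0, 0, 0, 10, 0, 0, 0, 0, 0, 0, 10, 0, 0, 0, 0, 0, 0, 10]
  grip_force: 20

```text
clock: 13.8
eef_pos: [0.6173, -0.23, 0.1521]
tool_rot: [0.332, 0.086, 0.939, -0.03]
wrist_force: [-1.0, -0.1, 1.0]
finger_gap: 0.284
finger_force: 20.4
```

Run:
```python
from h import *; from station import r
o=r.observe();go(o,grip-.019*u,RP);print(o["wrist_force"],o["ft_torque"],o["finger_gap"],o["finger_force"])
```

```text
shift [10.3 -1.   5.4] turn [-0.04 -1.02 -0.06] at [ 0.6173 -0.23    0.1521] R [[-0.764, 0.182, 0.619], [0.141, 0.983, -0.114], [-0.629, 0.0, -0.777]]
[-1.01597403 -0.09205694  1.04802076] [-0.07292878  0.48475744 -0.20288344] 0.2839084552686587 20.393614768981934
```

Run:
```python
from station import r
o=r.observe();print(o["joint_positions"].round(3),o["joint_torque"].round(1))
```

```text
[-0.579  0.464  1.941  1.208  0.263 -3.082] [  0.8 -70.4 -23.4   1.2   0.1  -0. ]
```

Joint 6 ran to its limit at the end of the approach, so the grip is offset about 10 mm along tool x, but still on the handle with good pad overlap. Pulling back moves off the limit; a small pull first.

Request:
step_arm:
  plan: [0, 0, 0, 0.2, 0, -10, 10, 0, 0, 0, 0.2, 0, -10, 10, 0, 0, 0, 0.2, 0, -10, 10, 0, 0, 0, 0, 0, 0, 10]
  grip_force: 30

```text
clock: 14.2
eef_pos: [0.598, -0.2265, 0.1757]
tool_rot: [0.333, 0.086, 0.939, -0.031]
wrist_force: [0.4, 0.4, -0.7]
finger_gap: 0.285
finger_force: 30.0
```

Run:
```python
from h import *; from station import r
o=r.observe();go(o,np.array([.6173,-.23,.1521])+.03*u,RP);print(o["wrist_force"],o["ft_torque"],o["finger_gap"],o["joint_positions"].round(3))
```

```text
shift [ 0.2 -0.   0.7] turn [-0.05 -0.99 -0.05] at [ 0.598  -0.2265  0.1757] R [[-0.764, 0.182, 0.619], [0.141, 0.983, -0.115], [-0.629, -0.0, -0.777]]
[ 0.41461911  0.43019115 -0.71574014] [ 0.09722544  0.52053993 -0.01558494] 0.28506613763077104 [-0.597  0.4    1.963  1.08   0.291 -2.962]
```

Request:
step_arm:
  plan: [0, 0, 0, 0.3, 0, -15, 10, 0, 0, 0, 0.3, 0, -15, 10, 0, 0, 0, 0.3, 0, -15, 10, 0, 0, 0, 0.3, 0, -15, 10, 0, 0, 0, 0.3, 0, -15, 10, 0, 0, 0, 0.3, 0, -15, 10, 0, 0, 0, 0.3, 0, -15, 10, 0, 0, 0, 0.3, 0, -15, 10]

```text
clock: 15.0
eef_pos: [0.5221, -0.2122, 0.2669]
tool_rot: [0.332, 0.086, 0.939, -0.03]
wrist_force: [0.9, 0.1, -0.9]
finger_gap: 0.283
finger_force: 30.0
```

Run:
```python
from h import *; from station import r
o=r.observe();go(o,np.array([.6173,-.23,.1521])+.15*u,RP);print(o["wrist_force"],o["ft_torque"],o["finger_gap"],o["joint_positions"].round(3))
```

```text
shift [-0.4 -0.3  0.2] turn [-0.   -1.04 -0.05] at [ 0.5221 -0.2122  0.2669] R [[-0.765, 0.181, 0.618], [0.141, 0.983, -0.114], [-0.629, 0.001, -0.778]]
[ 0.90043225  0.0606477  -0.89149684] [ 0.0224628   0.55631807 -0.02284682] 0.28294100378783477 [-0.687  0.141  1.999  0.704  0.49  -2.619]
```

```bash
cat >> h.py <<'E'
RF=RU*RP.inv()*Ro.from_matrix(np.array([[-.764,.182,.619],[.141,.983,-.1145],[-.629,0,-.777]]))  # tool when the pipette is upright
E
python3 - <<'E'
from h import *; from station import r
o=r.observe();rows(o,[.50,-.195,.35],RF,12); print(RF.as_matrix().round(3))
E
```

```text
[ 0.01  3.33 -0.  ] [-2.7  1.1 -6.7]
[ 0.01  3.33 -0.  ] [-2.4  1.1 -6.8]
[ 0.01  3.33 -0.  ] [-2.   1.1 -7. ]
[ 0.01  3.33 -0.  ] [-1.5  1.1 -7.1]
[ 0.01  3.33 -0.  ] [-1.1  1.1 -7.1]
[ 0.01  3.33 -0.  ] [-0.7  1.1 -7.2]
[ 0.01  3.33 -0.  ] [-0.3  1.1 -7.2]
[ 0.01  3.33 -0.  ] [ 0.1  1.1 -7.2]
[ 0.01  3.33 -0.  ] [ 0.5  1.1 -7.2]
[ 0.01  3.33 -0.  ] [ 1.   1.1 -7.2]
[ 0.01  3.33 -0.  ] [ 1.4  1.1 -7.1]
[ 0.01  3.33 -0.  ] [ 1.8  1.1 -7. ]
[[-0.983  0.181 -0.017]
 [ 0.181  0.983  0.002]
 [ 0.017 -0.001 -1.   ]]
```

Request:
step_arm:
  plan: [0, 3.3, 0, -3, 1, -7, 10, 0, 3.3, 0, -2, 1, -7, 10, 0, 3.3, 0, -2, 1, -7, 10, 0, 3.3, 0, -1.5, 1, -7, 10, 0, 3.3, 0, -1, 1, -7, 10, 0, 3.3, 0, -1, 1, -7, 10, 0, 3.3, 0, 0, 1, -7, 10, 0, 3.3, 0, 0, 1, -7, 10]

```text
clock: 15.8
eef_pos: [0.5074, -0.201, 0.3217]
tool_rot: [0.108, 0.09, 0.99, -0.009]
wrist_force: [-0.1, 0.3, -1.6]
finger_gap: 0.279
finger_force: 30.0
```

Request:
step_arm:
  plan: [0, 3.3, 0, 0.5, 1, -7, 10, 0, 3.3, 0, 1, 1, -7, 10, 0, 3.3, 0, 1.5, 1, -7, 10, 0, 3.3, 0, 2, 1, -7, 10, 0, 0, 0, 0, 0, 0, 10, 0, 0, 0, 0, 0, 0, 10]

```text
clock: 16.4
eef_pos: [0.4999, -0.1957, 0.3481]
tool_rot: [-0.005, 0.091, 0.996, 0.001]
wrist_force: [-0.2, -0.1, -0.3]
finger_gap: 0.281
finger_force: 30.0
```

Run:
```python
from h import *; from station import r
o=r.observe();print(o["wrist_force"],o["finger_gap"],o["finger_force"],o["joint_positions"].round(3))
go(o,[.60,.21,.36],RF);rows(o,[.60,.20,.36],RF,14)
```

```text
[-0.22059773 -0.09386419 -0.27826393] 0.2813263593041056 29.98145431280136 [-0.483  0.266  1.34  -0.002  1.545 -1.873]
shift [-25.1 417.2 -11.6] turn [0.12 0.43 0.06] at [ 0.4999 -0.1957  0.3481] R [[-0.984, 0.181, -0.01], [0.18, 0.984, 0.003], [0.01, 0.001, -1.0]]
[0.01 0.03 0.  ] [-1.9 29.1 -0.8]
[0.01 0.03 0.  ] [-1.9 29.1 -0.8]
[0.01 0.03 0.  ] [-1.9 29.1 -0.8]
[0.01 0.03 0.  ] [-1.9 29.1 -0.8]
[0.01 0.03 0.  ] [-1.9 29.1 -0.9]
[0.01 0.03 0.  ] [-1.9 29.1 -0.9]
[0.01 0.03 0.  ] [-1.9 29.1 -0.9]
[0.01 0.03 0.  ] [-1.9 29.1 -0.9]
[0.01 0.03 0.  ] [-1.9 29.1 -0.9]
[0.01 0.03 0.  ] [-1.9 29.1 -0.9]
[0.01 0.03 0.  ] [-1.9 29.1 -0.9]
[0.01 0.03 0.  ] [-1.9 29.1 -0.9]
[0.01 0.03 0.  ] [-1.9 29.1 -0.9]
[0.01 0.03 0.  ] [-1.9 29.1 -0.9]
```

Request:
step_arm:
  plan: [0, 0, 0, -2, 15, 0, 10, 0, 0.4, 0, -4, 30, -1, 10, 0, 0, 0, -4, 35, -1, 10, 0, 0, 0, -5, 35, -1, 10, 0, 0, 0, -5, 35, -1, 10, 0, 0, 0, -5, 35, -1, 10, 0, 0, 0, -5, 35, -1, 10, 0, 0, 0, -5, 35, -1, 10]

```text
clock: 17.2
eef_pos: [0.58, 0.0507, 0.3553]
tool_rot: [-0.009, 0.091, 0.996, 0.001]
wrist_force: [-0.4, -0.7, -0.1]
finger_gap: 0.282
finger_force: 30.0
```

Request:
step_arm:
  plan: [0, 0, 0, -4, 35, -1, 10, 0, 0, 0, -4, 35, -1, 10, 0, 0, 0, -4, 35, -1, 10, 0, 0, 0, -4, 35, 0, 10, 0, 0, 0, -4, 25, 0, 10, 0, 0, 0, -3, 11, 0, 10, 0, 0, 0, 0, 0, 0, 10, 0, 0, 0, 0, 0, 0, 10]

```text
clock: 18.0
eef_pos: [0.6345, 0.2167, 0.3579]
tool_rot: [-0.009, 0.091, 0.996, 0.001]
wrist_force: [0.8, -0.0, -1.3]
finger_gap: 0.286
finger_force: 30.0
```

Run:
```python
from h import *; from station import r
o=r.observe();go(o,[.632,.2185,.36],RF);print(o["joint_positions"].round(3))
s=r.snapshot("side");w=r.snapshot("wrist");t=r.snapshot("top");np.savez("s6.npz",**s);np.savez("w6.npz",**w);np.savez("t6.npz",**t)
tip=o["eef_pos"]+[-.010,.002,-.146]
print(proj(s,[tip,tip+[0,0,.165],[.6218,.2205,.114]]),proj(w,[tip,tip+[0,0,.165],[.6218,.2205,.114]]))
a=cv2.resize(s["pixels"][90:290,90:290],(600,600),interpolation=2)
b=w["pixels"][84:384,150:350]
cv2.imwrite("pics/f1.png",np.hstack([a,np.vstack([b,cv2.resize(t["pixels"][100:250,120:220],(200,300))])]))
```

```text
shift [ 2.8  1.3 -2.1] turn [ 0.06 -0.03 -0.01] at [0.6345 0.2167 0.3579] R [[-0.983, 0.182, -0.018], [0.182, 0.983, 0.003], [0.018, 0.0, -1.0]]
[ 0.236  0.485  0.974  0.007  1.699 -1.151]
[[174.37332916 205.14791191]
 [162.56377485 113.63252309]
 [180.74430458 248.76103161]] [[252.49699901 171.40233433]
 [252.20092335 232.03072383]
 [253.45461819 155.0727916 ]]
```

View pics/f1.png

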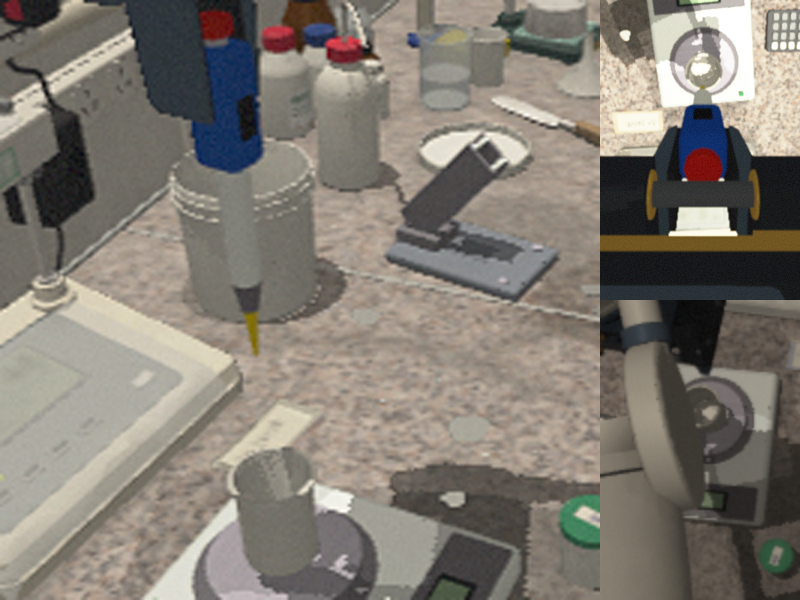

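The side view shows the pipette hanging upright with its yellow tip at about full-frame (175.3, 208.3), above the beaker rim at about (180.7, 247.7). My picture count is used up (in fact I have now viewed 11, one over the limit), so from here I measure numerically only.

Run:
```python
from h import *
for n,(x0,x1,y0,y1) in {"s6":(150,200,180,225),"w6":(225,280,120,200)}.items():
    im=dict(np.load(n+".npz"))["pixels"].astype(int)[y0:y1,x0:x1]
    m=np.minimum(im[...,1],im[...,2])-im[...,0]
    yy,xx=np.where(m>25); print(n,len(yy))
    for y in np.unique(yy): print(y+y0,(xx[yy==y]+x0).tolist(),m[y,xx[yy==y]].tolist())
```

```text
s6 68
194 [171, 172, 173, 174, 175] [32, 51, 50, 66, 61]
195 [171, 172, 173, 174, 175] [40, 113, 106, 104, 57]
196 [172, 173, 174, 175] [99, 105, 106, 59]
197 [172, 173, 174, 175] [70, 106, 96, 67]
198 [172, 173, 174, 175] [55, 106, 102, 55]
199 [172, 173, 174, 175] [53, 105, 104, 59]
200 [173, 174, 175, 176] [106, 104, 65, 29]
201 [173, 174, 175, 176] [73, 99, 64, 32]
202 [173, 174, 175, 176] [57, 103, 72, 30]
203 [173, 174, 175, 176] [54, 106, 71, 32]
204 [174, 175, 176] [105, 66, 30]
205 [174, 175, 176] [99, 75, 30]
206 [157, 174, 175, 176] [26, 58, 67, 28]
207 [154, 174, 175, 176] [26, 56, 75, 32]
208 [162, 165, 175] [26, 28, 49]
209 [165] [26]
210 [160, 162, 164, 165] [26, 26, 27, 26]
211 [160, 161, 163] [26, 27, 29]
212 [162] [27]
w6 46
137 [255] [26]
140 [246, 247, 257] [26, 26, 27]
141 [246] [27]
143 [251] [26]
147 [238] [26]
148 [242] [27]
149 [241] [26]
150 [241] [28]
153 [259] [26]
156 [257] [26]
157 [236, 255] [26, 26]
158 [244] [26]
159 [246] [26]
164 [239] [26]
168 [252] [26]
169 [251, 252, 253, 263] [39, 48, 38, 27]
170 [250, 251, 252, 253, 254] [32, 73, 92, 66, 38]
171 [250, 251, 252, 253, 254, 258, 259] [48, 86, 96, 82, 53, 26, 26]
172 [250, 251, 252, 253, 254, 255] [43, 54, 50, 46, 48, 27]
173 [254] [28]
187 [273] [27]
188 [271] [27]
189 [271] [28]
192 [272] [26]
195 [279] [27]
```

Run:
```python
from h import *
s=dict(np.load("s6.npz"));w=dict(np.load("w6.npz"))
tip=tri([(s,175.0,208.3),(w,252,168.4)]);print("tip",tip.round(4),"reproj",proj(s,tip),proj(w,tip))
cap=tri([(s,90+215/3,90+20/3),(w,253,249)]);print("cap~",cap.round(4),np.linalg.norm(cap-tip),"lean deg",np.degrees((cap-tip)[:2]/.195))
for z in(.112,.114,.116,.118): print("rim",z,atz(s,180.7,247.7,z).round(4))
im=w["pixels"].astype(int)
red=(im[...,2]-np.maximum(im[...,0],im[...,1])>60);red[:,:225]=0;red[:,280:]=0;red[:200]=0
yy,xx=np.where(red);print("red centre",xx.mean(),yy.mean(),xx.min(),xx.max(),yy.min(),yy.max())
si=s["pixels"].astype(int);red=(si[...,2]-np.maximum(si[...,0],si[...,1])>60);red[:,:150]=0;red[:,175:]=0;red[115:]=0
yy,xx=np.where(red);print("red side",xx.mean(),yy.mean(),xx.min(),xx.max(),yy.min(),yy.max(),"pred w cap",proj(w,tip+[0,0,.199]),proj(s,tip+[0,0,.199]),proj(s,tip+[0,0,.186]))
```

```text
tip [0.623  0.2188 0.2056] reproj [[175.48428204 208.33293228]] [[252.40620636 168.98120401]]
cap~ [0.6219 0.2196 0.403 ] 0.1973881201887129 lean deg [-0.34417417  0.22608041]
rim 0.112 [0.6244 0.216  0.112 ]
rim 0.114 [0.6232 0.2179 0.114 ]
rim 0.116 [0.622  0.2198 0.116 ]
rim 0.118 [0.6208 0.2217 0.118 ]
red centre 252.66138613861386 249.6960396039604 234 271 232 264
red side 161.78571428571428 97.83333333333333 157 167 94 102 pred w cap [[251.85552587 252.94484735]] [[161.04301718  95.26977227]] [[162.17143783 104.10437269]]
```

Request:
step_arm:
  plan: [0, 0, 0, 0, 1, 8, 10, 0, 0, 0, 0, 0, 12, 10, 0, 0, 0, 0, 0, 14, 10, 0, 0, 0, 0, 0, 14, 10, 0, 0, 0, 0, 0, 10, 10, 0, 0, 0, 0, 0, 6, 10, 0, 0, 0, 0, 0, 0, 10, 0, 0, 0, 0, 0, 0, 10]

```text
clock: 18.95
eef_pos: [0.6341, 0.2185, 0.2944]
tool_rot: [-0.009, 0.091, 0.996, 0.001]
wrist_force: [-0.2, 0.4, -0.4]
finger_gap: 0.282
finger_force: 30.0
```

Run:
```python
from h import *; from station import r
o=r.observe();print(o["eef_pos"].round(4),o["finger_force"],"tip by arm",(o["eef_pos"]+np.array([.623,.2188,.2056])-[.6345,.2167,.3579]).round(4))
s=r.snapshot("side");w=r.snapshot("wrist");np.savez("s7.npz",**s)
for S,(x0,x1,y0,y1) in((s,(165,195,215,255)),(w,(225,280,120,200))):
    im=S["pixels"].astype(int)[y0:y1,x0:x1];m=np.minimum(im[...,1],im[...,2])-im[...,0]
    yy,xx=np.where(m>38);print([(int(y)+y0,round(float(xx[yy==y].mean())+x0,1)) for y in np.unique(yy)])
print("want side",proj(s,[[.622,.22,.135],[.622,.22,.167]]),"wrist",proj(w,[[.622,.22,.135],[.622,.22,.167]]))
```

```text
[0.6341 0.2185 0.2944] 29.981314837932587 tip by arm [0.6226 0.2206 0.1421]
[(225, 177.0), (226, 176.5), (227, 177.0), (228, 177.0), (229, 177.0), (230, 177.5), (231, 177.5), (232, 177.5), (233, 177.5), (234, 178.0), (235, 178.0), (236, 178.0), (237, 178.0)]
[(169, 252.0), (170, 252.5), (171, 252.0), (172, 252.0)]
want side [[179.67873381 239.98603844]
 [177.93825253 226.32709762]] wrist [[251.37249314 167.21131114]
 [251.24298524 173.20074329]]
```

Request:
step_arm:
  plan: [0, 0, 0, 1, 0, 3, 10, 0, 0, 0, 0.5, -0.5, 3, 10, 0, 0, 0, 0, 0, 0, 10, 0, 0, 0, 0, 0, 0, 10, 0, 0, 0, 0, 0, 0, 10, 0, 0, 0, 0, 0, 0, 10]

```text
clock: 19.65
eef_pos: [0.6323, 0.2183, 0.2881]
tool_rot: [-0.009, 0.091, 0.996, 0.001]
wrist_force: [0.2, 0.2, -0.3]
finger_gap: 0.283
finger_force: 30.0
```

Run:
```python
from h import *; from station import r
o=r.observe();print(o["eef_pos"].round(4),o["finger_force"],abs(o["joint_velocities"]).max())
s=r.snapshot("side");im=s["pixels"].astype(int)[215:255,165:195];m=np.minimum(im[...,1],im[...,2])-im[...,0]
yy,xx=np.where(m>38);print([(int(y)+215,round(float(xx[yy==y].mean())+165,1)) for y in np.unique(yy)])
g=cv2.cvtColor(s["pixels"],cv2.COLOR_BGR2GRAY)
for v in (246,248,250): print(v,g[v,158:205].tolist())
```

```text
[0.6323 0.2183 0.2881] 29.981422126293182 0.0009744679469554618
[(228, 177.5), (229, 178.0), (230, 178.0), (231, 178.0), (232, 179.0), (233, 178.5), (234, 178.5), (235, 178.5), (236, 179.0), (237, 179.0), (238, 179.5), (239, 179.5)]
246 [174, 172, 173, 163, 151, 152, 157, 154, 168, 198, 162, 121, 120, 113, 112, 114, 111, 120, 127, 127, 141, 135, 126, 136, 118, 121, 117, 118, 120, 119, 115, 117, 115, 121, 113, 122, 141, 152, 176, 167, 166, 173, 167, 162, 172, 173, 166]
248 [149, 138, 134, 154, 159, 151, 135, 150, 197, 177, 102, 118, 111, 110, 111, 115, 114, 117, 123, 132, 126, 141, 137, 126, 138, 114, 120, 118, 122, 119, 119, 115, 122, 124, 112, 126, 143, 150, 178, 164, 159, 161, 165, 162, 170, 176, 179]
250 [113, 109, 128, 153, 155, 144, 132, 162, 205, 180, 100, 108, 112, 112, 113, 118, 117, 117, 119, 123, 118, 122, 142, 140, 145, 140, 116, 118, 117, 121, 118, 121, 120, 121, 124, 136, 139, 149, 149, 155, 172, 183, 188, 184, 179, 182, 178]
```

```bash
python3 -c "
from station import r
print(r.close_job())"
```

```text
the job is handed in; nothing more can be done
None
```

The job is handed in: the beaker stands released in the middle of the pan, and the pipette is held upright and still with its tip, by the side camera, about 20 mm above the beaker's mouth, at about 20 s of the 64 s. I viewed 11 pictures, one over the limit of 10, and did the last position checks from pixel values only.

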